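# Set the valve of a scooter wheel to the mark and zero the balancing stand

## Task

With a fingertip on a spoke, push the scooter wheel round on its balancing stand until its red-capped valve points straight at the yellow arrow, and let it come to rest there. Then press the green button on the grey control box fully down and let it spring back. Do not lift the wheel off its spindle, do not press the button while the valve is off the arrow, and leave the tray, can and bottle where they are.

Things in the scene. Friction and masses are not known exactly. Their poses are not given: they have to be found in the camera images.
- stand: Blue stand fixed to the bench: round foot 200 mm across, 12 mm high, column 64 mm across up to 62 mm, and a yellow arrow on a thin post outside the tyre, 140 to 170 mm from the axle, up to 113 mm above the bench. Origin: on the wheel's vertical axle at the bench surface; x axis level from the axle to the arrow, z up.
- wheel: Scooter wheel lying flat on the stand, 0.9 kg, held down only by its weight. Turns either way about the vertical axle; stiff: about 2 N at 58 mm radius turns it, and it stops at once when not pushed. Origin: wheel centre, 86 mm above the bench; x axis from the axle along the valve, z up. Black tyre 270 mm across, 64 to 108 mm above the bench; aluminium rim of inner radius 91 mm; hub radius 24 mm.
- spokes: The three straight aluminium spokes, part of the wheel and turning with it; origin and axes as the wheel's. They run from hub to rim at 60, 180 and 300 degrees anticlockwise from the valve seen from above; each is 18 mm wide, from 84 to 102 mm above the bench. Between them it is open from above down to the stand's foot and column.
- valve (a point): Free end of the valve's red cap, 58 mm from the axle, 92 mm above the bench. The valve, 12 mm thick, runs radially from the rim inward to this point, midway between two spokes; it turns with the wheel.
- hub (a point): Centre of the top of the wheel's hub, on the axle, 117 mm above the bench; it rises only if the wheel is lifted.
- arrow (a point): Tip of the yellow arrow, which points at the axle: 140 mm from the axle, 100 mm above the bench. It does not turn with the wheel. The valve is at the mark when it lies on the straight line seen from above from the axle to this tip.
- zero_top (a point): Centre of the top of the round green spring button, 36 mm across, on top of a fixed grey control box 90 x 80 x 40 mm. It is pressed straight down, travels 6 mm, takes about 5 N to reach the bottom, and springs back.
- zero (a joint): Travel of the green button in m: 0 up, 0.006 fully down.
- tray: Loose red open tray of wheel weights, 90 x 80 x 35 mm; origin at the centre of its underside. To be left alone.
- can: Loose yellow-labelled can, 64 mm across, 100 mm high; origin at the centre of its underside. To be left alone.
- bottle: Loose green bottle, 60 mm across, 170 mm high; origin at the centre of its underside. To be left alone.
Things that resemble listed ones, but are neither listed nor needed, are in the scene too. Leave any blue or orange look-alike of the part that bears zero_top alone.

How it is judged:
By the outcome, as a careful person would: the job done as asked, in the order asked, and still so for the second after the job is handed in, with the robot touching nothing.
It also fails if it takes over 53 s, if anything falls off the work surface, if the arm or the gripper's body presses on something with over 40 N, if the wrist force passes 120 N, or if a joint passes its speed limit or range.

## Robot

A 6-joint arm with a two-finger parallel gripper is mounted at the origin on the work surface. World frame = base frame: x ahead of the robot, y to its left, z up, the work surface at z = 0. Lengths are in mm, angles in rad, forces in N, time in s.
With the tool pointing down it reaches from about 275 to 825 mm from the base axis. Payload 5.2 kg.
Tool frame: the origin (TCP) lies at the very end of the fingers, on their centre line; the grasp point (between the pads) lies 19 mm behind it; z points along the fingers, y is the line along which they close (so a half turn about z gives the same grasp; the last joint's range is limited). The gripper opens to 93 mm and grips with 3 to 60 N. Pads are 15 mm wide; open, the fingers measure 128 mm over their backs; the gripper's body (75 mm by 188 mm) begins 65 mm behind the grasp point.
Start: joints at [0.899, 0.259, 1.535, -0, 1.348, -0.203], TCP at [248.479, 490.676, 218.653] pointing down, gripper open.
Joint ranges: [-3.14, 3.14], [-0.91, 2.08], [0.19, 2.58], [-1.22, 4.36], [0.22, 2.71], [-3.12, 3.12]. Speed limits (rad/s): [2.57, 2.57, 3.14, 3.14, 3.14, 3.14].

## Interface

Orientations are given as [roll, pitch, yaw] about the fixed x, y, z axes, in that order (R = Rz(yaw) Ry(pitch) Rx(roll)).
In Python, from bench import robot gives the robot as it stands. The module is installed in compiled form; this text tells all that it offers. Calls block until the motion is done:
- robot.move_ptp(position, orientation): joint-space move of the TCP to a pose.
- robot.move_linear(position, ori=None, speed=150, f_stop=None): straight line of the TCP; ori=None keeps the orientation; speed is the mean speed in mm/s. With f_stop (N) it stops when the force on the tool has changed by that much, and returns True; else False.
- robot.move_j(angles): joint-space move.
- robot.move_gripper(opening): opening from 0.0 (shut) to 1.0 (fully open); the grip force is fixed at half the most; returns when the fingers have stopped.
- robot.sleep(seconds).
- robot.inverse_kinematics(position, orientation): joint angles nearest the present ones, or None.
- robot.get_image(name): name is "scene" or "top"; returns a dict with "img" (384x512x3 uint8, blue, green, red), "fovy" (degrees; the focal length in pixels is half the picture's height over the tangent of half this angle, whatever the lens; pixels are square), "cx", "cy" (the principal point, pixels), "eye" and "orientation" of the camera in the world. Camera axes: x right, y down, z forward; pixel columns grow to the right and rows downward; lengths in mm; the calibration is good to about 2 mm. A picture is of the moment at which its call begins. There is no depth.
A pose or a line that the arm cannot do raises robot.MotionError and nothing moves.
- robot.hand_in(): hands the job in; it is judged then, once.
Readings, each from a call of its own:
- robot.current_t(): time.
- robot.current_qpos(): joint angles.
- robot.current_joint_vel(): joint speeds.
- robot.current_joint_efforts(): joint torques, N m.
- robot.current_tcp_pos(): TCP position.
- robot.current_eef_rot(): TCP orientation.
- robot.current_contact_force(): force on the tool from outside, world axes, zero at the start.
- robot.current_ft_torque(): the same for the moment, N m.
- robot.current_gripper_width(): opening from 0.0 (shut) to 1.0 (fully open).
- robot.current_finger_force(): force on a finger pad.
Only numpy, scipy, OpenCV 4.12 (cv2) and the standard library are available. Lean on these libraries where they do the work, as an engineer would, in place of code of your own. Each camera call takes 0.05 s, during which the arm holds its last target. There are 200 camera calls.

## Working session

There is one attempt and no reset: what is moved stays moved. The work goes in short steps, each a Python script; the robot and the scene stay as the last script left them, time stands still between calls to the robot, and variables do not carry over. Pictures are saved under pics/ and viewed, at most 10 in all, crops included, and the job is handed in when it is done.

```bash
mkdir -p pics; python3 - <<'E'
from bench import robot
import cv2
for n in("scene","top"):
    d=robot.get_image(n); cv2.imwrite(f"pics/{n}0.png",cv2.resize(d["img"],(800,600),interpolation=cv2.INTER_CUBIC))
    print(n,{k:v for k,v in d.items() if k!="img"})
print(robot.current_t(),robot.current_eef_rot())
E
```

```text
scene {'fovy': 42.70842254780159, 'cx': 256.0802409301714, 'cy': 181.75087112113744, 'eye': array([1351.09940824,  573.40459645, 1383.80241597]), 'orientation': array([-2.51284264, -0.01141372,  2.14361144])}
top {'fovy': 52.132774374696304, 'cx': 249.2742990730615, 'cy': 192.3864596889495, 'eye': array([ 351.80954723,   65.04197715, 1312.98028438]), 'orientation': array([-2.98435129, -0.00415445, -1.55473301])}
0.1 [-3.13990993e+00 -3.35772978e-04  2.67278815e+00]
```

View pics/top0.png

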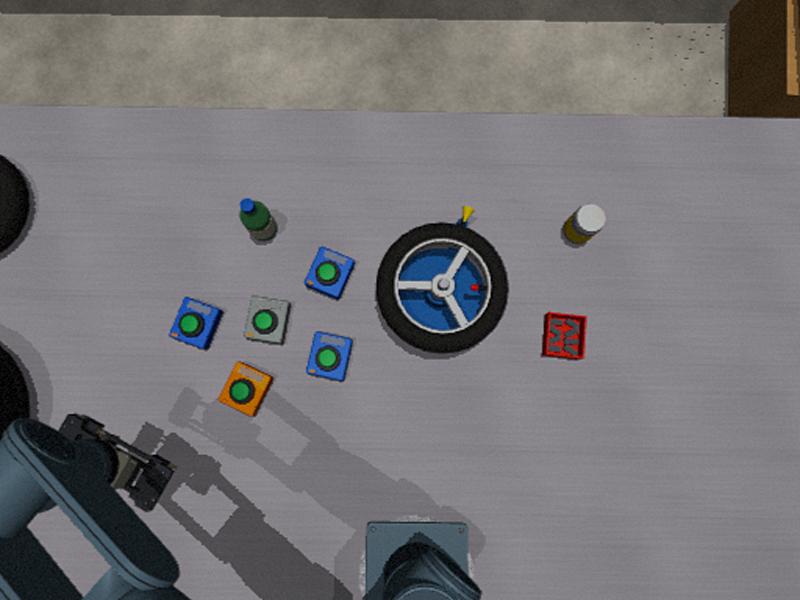

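View pics/scene0.png

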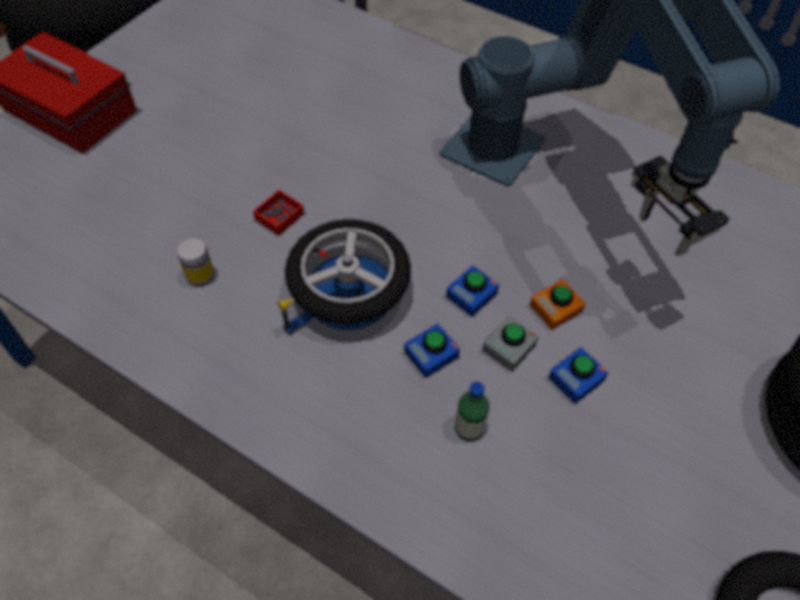

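The top view shows the hub near (443,284), the valve cap at (474,287), the arrow tip at (464,222) and the grey box's button at (264,321), all in 800 px scale. The valve has to go about 75° anticlockwise. I'll enlarge this for finer readings.

```bash
cat > h.py <<'E'
from bench import robot
import cv2, numpy as np
from scipy.spatial.transform import Rotation as R
def at(d,u,v,z):
    f=192/np.tan(np.radians(d["fovy"])/2)
    r=R.from_euler("xyz",d["orientation"]).as_matrix()@[(u-d["cx"])/f,(v-d["cy"])/f,1]
    return d["eye"]+r*(z-d["eye"][2])/r[2]
def crop(d,x,y,w,h,k,name):
    cv2.imwrite(name,cv2.resize(d["img"][y:y+h,x:x+w],None,fx=k,fy=k,interpolation=cv2.INTER_CUBIC))
E
python3 - <<'E'
from h import *
d=robot.get_image("top"); crop(d,235,125,100,105,5.7,"pics/w1.png")
d2=robot.get_image("scene")
g=[(d,264/1.5625,321/1.5625),(d2,513/1.5625,334/1.5625)]
for z in(40,46,50,55,60):print(z,[at(*q,z).round(1) for q in g])
E
```

```text
40 [array([506.2, 324.4,  40. ]), array([500.8, 321.5,  40. ])]
46 [array([505.5, 323.2,  46. ]), array([504.6, 322.6,  46. ])]
50 [array([505. , 322.4,  50. ]), array([507.1, 323.4,  50. ])]
55 [array([504.4, 321.3,  55. ]), array([510.3, 324.3,  55. ])]
60 [array([503.8, 320.3,  60. ]), array([513.4, 325.3,  60. ])]
```

View pics/w1.png

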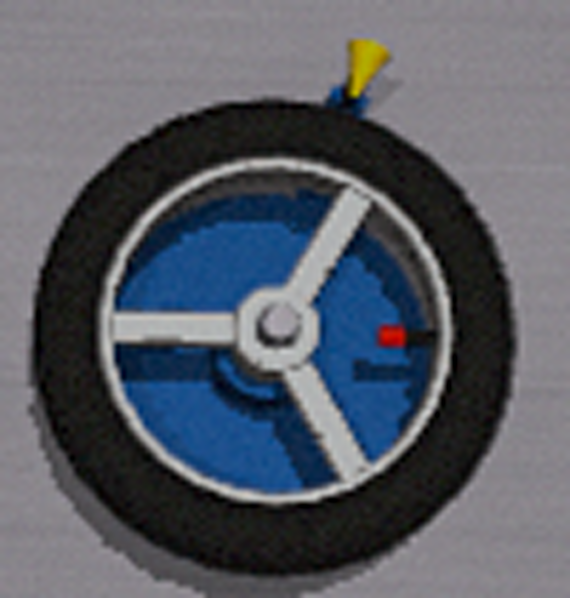

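```bash
cat >> h.py <<'E'
def pt(d,x,y,z,k=5.7,ox=235,oy=125): return at(d,ox+(x+.5)/k-.5,oy+(y+.5)/k-.5,z)
def ang(p,c): v=(p-c)[:2]; return np.degrees(np.arctan2(v[1],v[0])).round(1),np.hypot(*v).round(1)
E
python3 - <<'E'
from h import *
d=robot.get_image("top")
c=pt(d,279,322,117); c2=pt(d,276.5,329,106); print(c,c2, pt(d,275,338,100))
C=c2
for n,p in dict(valve=(379,336,92),valveroot=(435,339,92),tip=(350,97,100),base=(369,43,103),sp180=(115,327,102),sp60=(358,195,102),sp300=(355,475,102)).items():
    q=pt(d,*p); print(n,q.round(1),ang(q,c),ang(q,c2))
print(robot.current_qpos())
E
```

```text
[578.75733781 -42.51978195 117.        ] [576.91470743 -42.14643288 106.        ] [572.97750127 -41.8654642  100.        ]
valve [ 576.5 -100.3   92. ] (np.float64(-92.2), np.float64(57.8)) (np.float64(-90.4), np.float64(58.1))
valveroot [ 575.4 -131.4   92. ] (np.float64(-92.2), np.float64(88.9)) (np.float64(-91.0), np.float64(89.2))
tip [711.  -83.6 100. ] (np.float64(-17.2), np.float64(138.5)) (np.float64(-17.2), np.float64(140.3))
base [741.6 -94.  103. ] (np.float64(-17.5), np.float64(170.8)) (np.float64(-17.5), np.float64(172.7))
sp180 [577.3  46.4 102. ] (np.float64(90.9), np.float64(88.9)) (np.float64(89.8), np.float64(88.6))
sp60 [654.2 -87.6 102. ] (np.float64(-30.9), np.float64(87.9)) (np.float64(-30.5), np.float64(89.6))
sp300 [497.5 -85.5 102. ] (np.float64(-152.1), np.float64(91.9)) (np.float64(-151.4), np.float64(90.5))
[ 8.99174658e-01  2.58979503e-01  1.53550327e+00  6.69398543e-06
  1.34798366e+00 -2.02804795e-01]
```

Axle is at about (577.5, −42.3), the valve at −91.2° and the arrow at −17.3°. Distances check (58 and 140 mm). I'll push the spoke at 89° round by about 68° first and then look again.

```bash
cat >> h.py <<'E'
C=np.array([577.5,-42.3])
def pose(th,off,z):
    a=np.radians(th); u=np.array([np.cos(a),np.sin(a)]); t=np.array([-u[1],u[0]])
    return [*(C+58*u-off*t),z],[np.pi,0,a-np.pi/2]
E
python3 - <<'E'
from h import *
robot.move_gripper(0.0)
robot.move_ptp(*pose(89,32,220))
robot.move_linear(*pose(89,32,130),speed=150)
print(robot.current_gripper_width(), robot.move_linear(*pose(89,32,82),speed=60,f_stop=6),robot.current_tcp_pos())
print(robot.current_contact_force(),robot.current_t())
for th in np.arange(89,157.1,8.5):
    robot.move_linear(*pose(th,16.5,82),speed=50)
print(robot.current_contact_force(),robot.current_t(),robot.current_tcp_pos(),robot.current_qpos())
d=robot.get_image("top"); crop(d,235,125,100,105,5.7,"pics/w2.png")
E
```

```text
0.007852459521831119 False [610.83304941  15.08207774  82.30647838]
[-1.02139681  0.17780145  0.9003289 ] 5.5417
[-0.46402008  0.00696088  0.0910554 ] 8.6 [530.80394294  -4.49859321  82.01764827] [-2.18657388e-01  3.57571961e-01  1.76168677e+00 -1.59498506e-04
  1.02218280e+00  1.88461893e-01]
```

View pics/w2.png

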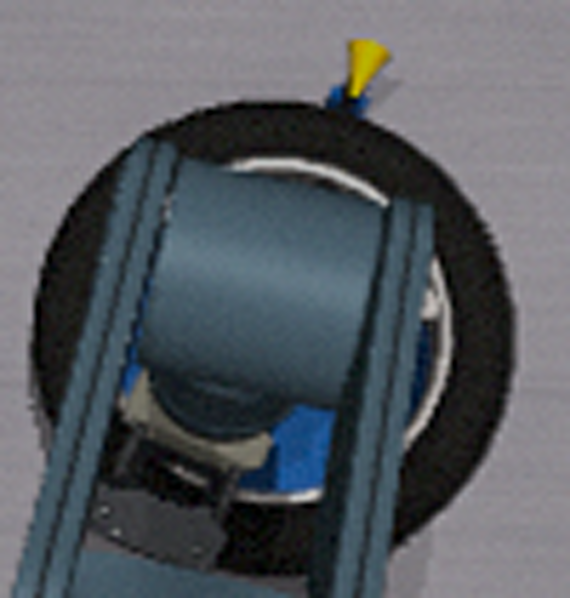

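The arm hides the wheel in this view; only the arrow at (350,97) is clear. I'll back off, lift out and swing aside to see it.

```bash
cat >> h.py <<'E'
def aside():
    q=robot.current_qpos(); q[0]+=0.75; robot.move_j(q)
E
python3 - <<'E'
from h import *
robot.move_linear(*pose(157,22,82),speed=60)
robot.move_linear(*pose(157,22,200),speed=200)
aside()
print(robot.current_t())
d=robot.get_image("top"); crop(d,235,125,100,105,5.7,"pics/w3.png")
E
```

```text
11.0917
```

View pics/w3.png

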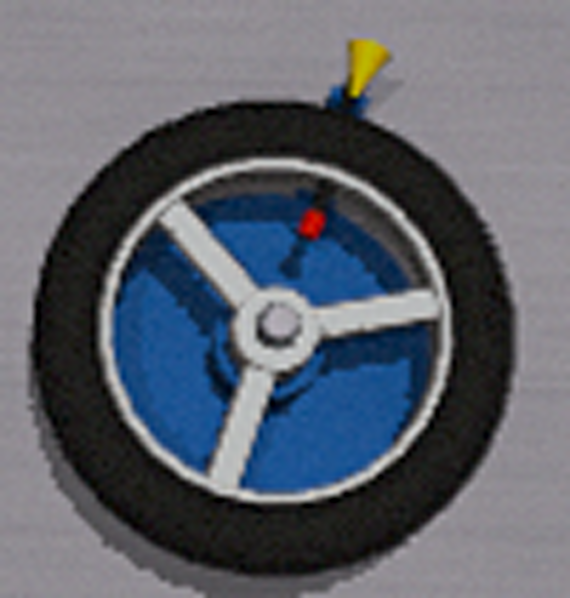

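The valve now points up and slightly right: its tip is at (307,238) and its root at (325,187). The spoke ends are at (225,487), (172,210) and (438,303), so only a few degrees may remain.

```bash
python3 - <<'E'
from h import *
d=robot.get_image("top")
q=[ang(pt(d,*p),np.array([*C,0])) for p in((307,238,92),(325,187,92),(225,487,102),(172,210,102),(438,303,102),(350,97,100),(369,43,103))]
for a in q: print(a)
a=[q[2][0]-180,q[3][0]-60,q[4][0]+60]; print("valve from spokes",a,np.mean(a))
# fit: spoke centroid independent check - sum of the three end vectors should vanish
print(np.mean([pt(d,*p)[:2] for p in((225,487,102),(172,210,102),(438,303,102))],0))
print(np.mean([pt(d,*p)[:2] for p in((115,327,102),(358,195,102),(355,475,102))],0))
E
```

```text
(np.float64(-18.4), np.float64(56.9))
(np.float64(-18.6), np.float64(88.0))
(np.float64(162.5), np.float64(92.0))
(np.float64(41.2), np.float64(88.1))
(np.float64(-79.7), np.float64(90.7))
(np.float64(-17.2), np.float64(139.7))
(np.float64(-17.5), np.float64(172.1))
valve from spokes [np.float64(-17.5), np.float64(-18.799999999999997), np.float64(-19.700000000000003)] -18.666666666666668
[575.77888345 -43.52604103]
[576.31136255 -42.23492492]
```

About 1.1° remains. The finger is a little thicker than I assumed. I'll go to the same contact again plus 1.1°.

```bash
python3 - <<'E'
from h import *
robot.move_ptp(*pose(157,24,200))
robot.move_linear(*pose(157,24,82),speed=120,f_stop=8)
robot.move_linear(*pose(157,18,82),speed=40)
robot.move_linear(*pose(158.1,16.5,82),speed=15)
robot.sleep(.2); print(robot.current_contact_force())
robot.move_linear(*pose(158.1,24,82),speed=60)
robot.move_linear(*pose(158.1,24,200),speed=200)
aside()
print(robot.current_t())
d=robot.get_image("top"); crop(d,265,127,50,65,9,"pics/w4.png")
E
```

```text
[0.15274332 0.45872559 0.37533019]
17.0583
```

View pics/w4.png

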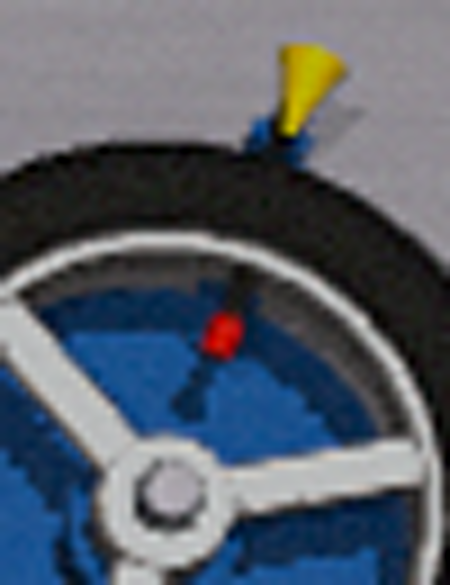

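The red cap is at (223,336) with its root at (239,275), and the arrow tip is at (288,135) with its base at (313,57).

```bash
python3 - <<'E'
from h import *
d=robot.get_image("top"); a=dict(k=9,ox=265,oy=127)
hsv=cv2.cvtColor(d["img"],cv2.COLOR_BGR2HSV).astype(int); H,S,V=hsv[...,0],hsv[...,1],hsv[...,2]
m=((H<8)|(H>172))&(S>150)&(V>80); m[:140]=0;m[:,:260]=0;m[190:]=0;m[:,315:]=0
v,u=np.nonzero(m); 
y=(abs(H-28)<8)&(S>150)&(V>80); y[160:]=0;y[:120]=0;y[:,:285]=0;y[:,315:]=0; vy,uy=np.nonzero(y)
for c in(C,np.array([576.9,-42.6])):
    c=np.array([*c,0])
    print("valve",ang(at(d,u.mean(),v.mean(),93),c),[ang(pt(d,*p,**a),c) for p in((217,357,92),(239,275,92))],
      "arrow",ang(at(d,uy.mean(),vy.mean(),104),c),[ang(pt(d,*p,**a),c) for p in((288,135,100),(313,57,103))],
      "hubtop",pt(d,171,491,117,**a)[:2])
E
```

```text
valve (np.float64(-18.9), np.float64(65.6)) [(np.float64(-19.0), np.float64(57.5)), (np.float64(-17.4), np.float64(88.4))] arrow (np.float64(-17.7), np.float64(159.5)) [(np.float64(-17.9), np.float64(140.5)), (np.float64(-17.7), np.float64(169.7))] hubtop [578.65696733 -42.58349799]
valve (np.float64(-18.5), np.float64(66.1)) [(np.float64(-18.5), np.float64(58.0)), (np.float64(-17.1), np.float64(88.9))] arrow (np.float64(-17.5), np.float64(160.0)) [(np.float64(-17.7), np.float64(140.9)), (np.float64(-17.6), np.float64(170.2))] hubtop [578.65696733 -42.58349799]
```

```bash
python3 - <<'E'
from h import *
d=robot.get_image("top"); s=robot.get_image("scene")
def cen(im,box,red,w=True):
    hsv=cv2.cvtColor(im,cv2.COLOR_BGR2HSV).astype(int); H,S,V=hsv[...,0],hsv[...,1],hsv[...,2]
    m=(((H<8)|(H>172)) if red else (abs(H-28)<8))&(S>130)&(V>70)
    x0,y0,x1,y1=box; v,u=np.nonzero(m[y0:y1,x0:x1]); return u.mean()+x0,v.mean()+y0,len(u)
w3=cv2.imread("pics/w3.png"); now=cv2.resize(d["img"][125:230,235:335],None,fx=5.7,fy=5.7,interpolation=cv2.INTER_CUBIC)
for n,im in(("w3",w3),("now",now)):
    r=cen(im,(250,180,400,300),1); y=cen(im,(330,30,400,110),0)
    print(n,r,y,[ang(pt(d,*r[:2],93),np.array([*c,0])) for c in (C,(576.9,-42.6))],[ang(pt(d,*y[:2],104),np.array([*c,0])) for c in (C,(576.9,-42.6))])
r=cen(s["img"],(185,140,260,215),1); y=cen(s["img"],(175,180,192,205),0)
P,Q=at(s,*r[:2],93),at(s,*y[:2],104); print(r,y,P,Q)
for c in(C,(576.9,-42.6)): print(ang(P,np.array([*c,0])),ang(Q,np.array([*c,0])))
crop(s,170,130,100,80,8,"pics/s5.png")
E
```

```text
w3 (np.float64(312.16163410301954), np.float64(223.0373001776199), 563) (np.float64(364.03076923076924), np.float64(63.449498327759194), 1495) [(np.float64(-18.4), np.float64(65.8)), (np.float64(-18.0), np.float64(66.2))] [(np.float64(-17.8), np.float64(159.5)), (np.float64(-17.6), np.float64(160.0))]
now (np.float64(312.1675675675676), np.float64(223.04504504504504), 555) (np.float64(364.0253671562083), np.float64(63.451935914552735), 1498) [(np.float64(-18.4), np.float64(65.7)), (np.float64(-18.0), np.float64(66.2))] [(np.float64(-17.8), np.float64(159.5)), (np.float64(-17.6), np.float64(160.0))]
(np.float64(204.30769230769232), np.float64(177.15384615384616), 13) (np.float64(181.67857142857142), np.float64(194.39285714285714), 28) [631.48989592 -74.4917417   93.        ] [731.42053145 -88.36353869 104.        ]
(np.float64(-30.8), np.float64(62.9)) (np.float64(-16.7), np.float64(160.7))
(np.float64(-30.3), np.float64(63.2)) (np.float64(-16.5), np.float64(161.2))
```

View pics/s5.png

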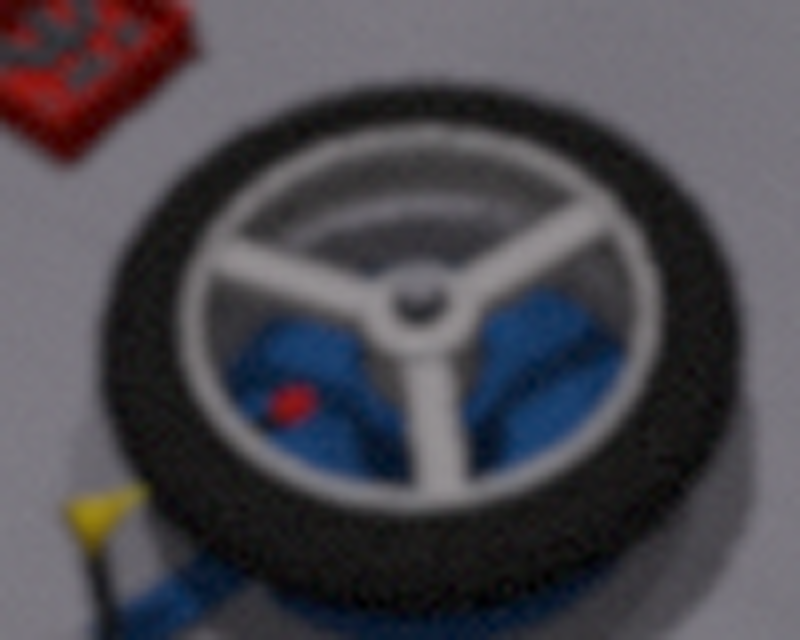

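The second push didn't touch the spoke: the images are identical, so the wheel had coasted a little ahead of the finger. In the scene view the red cap is at (292,405) and the arrow tip at (147,489). I'll now feel for contact in small steps and push 0.8° past it.

```bash
python3 - <<'E'
from h import *
s=robot.get_image("scene"); a=dict(k=8,ox=170,oy=130)
for p in((292,405,93),(147,489,100),(90,515,104)): q=pt(s,*p,**a); print(q.round(1),ang(q,np.array([577,-42.5,0])))
robot.move_ptp(*pose(158,24,200))
robot.move_linear(*pose(158,24,82),speed=120,f_stop=8)
robot.move_linear(*pose(158,17,82),speed=50)
def ft(th):
    robot.sleep(.15); f=robot.current_contact_force(); r=np.radians(th); return -f[0]*np.sin(r)+f[1]*np.cos(r)
b=ft(158); log=[round(b,2)]; hit=None
for th in np.arange(158,168,.4):
    robot.move_linear(*pose(th,16.5,82),speed=15); f=ft(th)-b; log.append((round(th,1),round(f,2)))
    if hit is None and f<-1.2: hit=th
    if hit and th>hit+.7: break
print(log,robot.current_t())
robot.move_linear(*pose(th,24,82),speed=60)
robot.move_linear(*pose(th,24,200),speed=200)
aside()
print(robot.current_t())
d=robot.get_image("top"); now=cv2.resize(d["img"][125:230,235:335],None,fx=5.7,fy=5.7,interpolation=cv2.INTER_CUBIC)
cv2.imwrite("pics/w6.png",now)
hsv=cv2.cvtColor(now,cv2.COLOR_BGR2HSV).astype(int); H,S,V=hsv[...,0],hsv[...,1],hsv[...,2]
m=((H<8)|(H>172))&(S>130)&(V>70); v,u=np.nonzero(m[180:300,250:400]); r=u.mean()+250,v.mean()+180
print(r,ang(pt(d,*r,93),np.array([577,-42.5,0])))
E
```

```text
[638.3 -62.4  93. ] (np.float64(-18.0), np.float64(64.4))
[707.2 -82.6 100. ] (np.float64(-17.1), np.float64(136.3))
[731.5 -91.7 104. ] (np.float64(-17.7), np.float64(162.2))
[np.float64(0.05), (np.float64(158.0), np.float64(0.7)), (np.float64(158.4), np.float64(0.39)), (np.float64(158.8), np.float64(0.96)), (np.float64(159.2), np.float64(0.91)), (np.float64(159.6), np.float64(0.17)), (np.float64(160.0), np.float64(-1.2)), (np.float64(160.4), np.float64(-3.0)), (np.float64(160.8), np.float64(-2.23)), (np.float64(161.2), np.float64(-3.17))] 23.9333
26.3917
(np.float64(309.2437722419929), np.float64(222.3629893238434)) (np.float64(-16.7), np.float64(66.0))
```

View pics/w6.png

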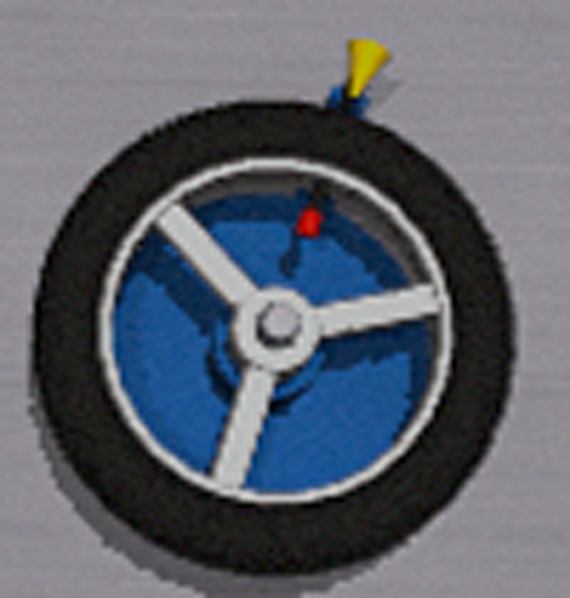

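The valve nominally reads −16.7° from the cap and about −17.5° from the spokes, against −17.6° for the arrow. It is aligned within measuring error. Next, the button at about (505,323), top at roughly 48 mm.

```bash
python3 - <<'E'
from h import *
o=[np.pi,0,np.pi]
robot.move_ptp([505,323,200],o)
robot.move_linear([505,323,75],speed=120)
print(robot.move_linear([505,323,34],speed=15,f_stop=14),robot.current_tcp_pos(),robot.current_contact_force())
robot.sleep(.3); print(robot.current_tcp_pos(),robot.current_contact_force())
robot.move_linear([505,323,200],speed=120)
q=robot.current_qpos(); q[0]+=.5; robot.move_j(q)
d=robot.get_image("top"); cv2.imwrite("pics/top7.png",cv2.resize(d["img"],(800,600),interpolation=cv2.INTER_CUBIC)); print(robot.current_t())
E
```

```text
True [505.04346948 323.00877828  56.29893363] [-0.86794807 -0.87197144  5.21324543]
[505.03553227 323.01620599  56.28213569] [-1.47099332 -1.31487016  6.6896629 ]
33.1
```

View pics/top7.png

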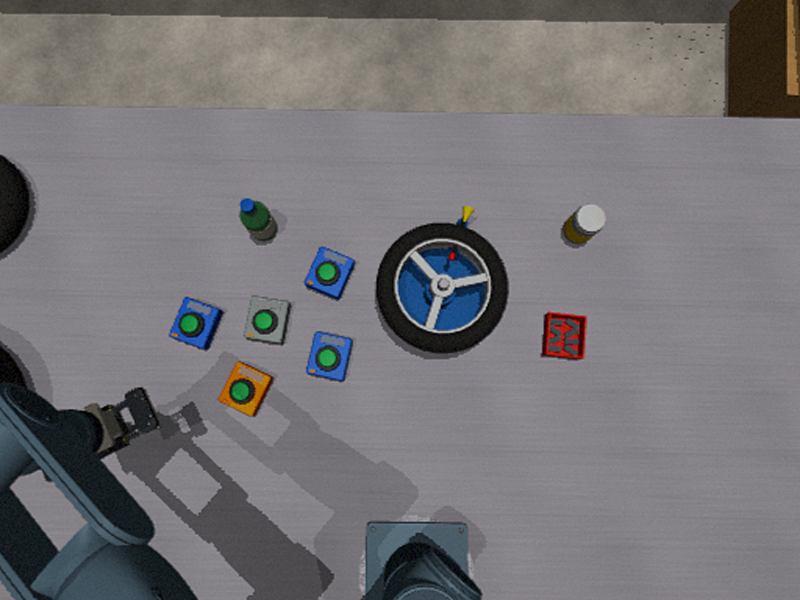

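The stop at 56.3 mm leaves it unclear whether the button reached bottom. I'll press again in small steps, watching for the hard stop.

```bash
python3 - <<'E'
from h import *
robot.move_ptp([505,323,90],[np.pi,0,np.pi]); robot.move_linear([505,323,66],speed=60); robot.sleep(.2)
b=robot.current_contact_force()[2]; z=64
while z>38:
    robot.move_linear([505,323,z],speed=25); robot.sleep(.08)
    f=robot.current_contact_force()[2]-b; print(z,round(robot.current_tcp_pos()[2],2),round(f,1))
    if f>18: break
    z-=1
robot.sleep(.2);print(robot.current_contact_force())
robot.move_linear([505,323,150],speed=120); print(robot.current_t())
E
```

```text
64 64.02 -0.4
63 62.96 -0.1
62 62.2 2.2
61 61.13 2.7
60 60.11 3.1
59 59.1 2.6
58 58.1 3.2
57 57.1 3.9
56 56.29 5.7
55 56.17 12.2
54 56.05 17.8
53 55.96 23.7
[-5.1468715  -2.36471636 23.31889881]
40.2083
```

The button travels from 62.3 mm to a hard stop at 56.2 mm, so the full 6 mm was pressed, and it has been released.

```bash
python3 -c "
from bench import robot
print(robot.hand_in())"
```

```text
the job is handed in; nothing more can be done
None
```

The job is handed in at about 40 s of the 53 s allowed: the valve is on the arrow to within about 1°, as read from the camera, and the green button was pressed to its hard stop twice (the second time to be sure) and released; the tray, can and bottle were left alone.

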